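# Fresh soap bar from the slanted tray into the soap pot

### The arm

A 6-joint arm with a two-finger parallel gripper is mounted at the origin on the work surface. World frame = base frame: x ahead of the robot, y to its left, z up, the work surface at z = 0. Lengths are in m, angles in degrees, forces in N, time in s.
With the tool pointing down it reaches from about 0.4 to 0.825 m from the base axis. Payload 7 kg.
Tool frame: the origin (TCP) lies on the centre line of the jaws, within the pads' length; the fingertips stand 19 mm ahead of it and the grasp point (between the pads) is the TCP; z points along the fingers, y is the line along which they close (so a half turn about z gives the same grasp; the last joint's range is limited). The gripper opens to 88 mm and grips with 3 to 60 N. Pads are 19 mm wide; open, the fingers measure 130 mm over their backs; the gripper's body (78 mm by 193 mm) begins 47 mm behind the grasp point.
Start: joints at [-56.373, 20.546, 0.682, 0, -70.136, -16.507], TCP at [0.199, -0.645, 0.222] pointing down, gripper open.
Joint ranges: [-176.03, 176.03], [-82.01, 121.73], [-58.28, 71.71], [-173.87, 95.51], [-174.79, -0.11], [-173.66, 173.66]. Speed limits (degrees/s): [136.94, 136.94, 172.46, 180, 180, 180].

### API

Orientations are given as [roll, pitch, yaw] about the fixed x, y, z axes, in that order (R = Rz(yaw) Ry(pitch) Rx(roll)).
In Python, from plant import ctrl gives the robot as it stands.
- The arm moves only by the tool move_arm, never from a script. Its argument "motion" is a list of rows, each a list of 3 entries, a list of its own where there are three numbers: the shift along the tool's x, y, z in mm, then the turn, a rotation vector about the tool's x, y, z in degrees, then the closure, from 0 (fully open) to 1 (shut). A call has 1 to 10 rows; each row is the pose to reach, as a shift and turn from the pose commanded when the call began, along the tool's axes at that moment; what a row does not reach only later rows make up. A row lasts 1/12 s, in which the tool goes at most 41.7 mm and 7.16 degrees, less where a joint would pass 70% of its speed; a pose out of reach is approached as far as the arm can. A call with a gripper value outside its range is refused whole. The fingers move at their own pace and stop on an object; the grip force is fixed at half the most. Time passes only in rows, so rows that repeat a pose let the fingers close. It gives the time, the measured TCP pose, the force, the opening and the grip force at its end, in the units of the state.
- ctrl.get_obs(): the state, without advancing time (a new reading comes with each control period).
- ctrl.snapshot(name): name is "side" or "top"; returns a dict with "color" (384x512x3 uint8, blue, green, red), "camera_matrix" (3x3 intrinsics, pixels), "cam_to_world" (4x4, takes a point from camera to world coordinates). Camera axes: x right, y up, looking along -z (the intrinsics and any distortion apply to the point x, -y, -z); pixel columns grow to the right and rows downward; lengths in m; the calibration is good to about 2 mm. A picture is of the moment at which its call begins. There is no depth.
- ctrl.close_job(): hands the job in; it is judged then, once.
The state is a dict: "clock": time; "joint_pos": joint angles; "qvel": joint speeds; "tau": joint torques, N m; "tool_pos": TCP position; "orientation": TCP orientation; "force": force on the tool from outside, world axes, zero at the start; "moment": the same for the moment, N m; "opening": finger opening in m; "gripper_force": force on a finger pad.
Only numpy, scipy, OpenCV 4.12 (cv2) and the standard library are available. Lean on these libraries where they do the work, as an engineer would, in place of code of your own. Each camera call takes 0.05 s, during which the arm holds its last target. There are 200 camera calls.

### The job

Lift the loose lid off the pale green soap pot and stand it aside flat on the cement shelf, knob up. Then pluck the blue soap bar out of its pocket in the slanted tray and lay it flat on its broad face on the bottom of the pot, lowering both things rather than dropping them. Leave the other soap bars, the mugs and the scoop where they are, and leave the pot open.

Things in the scene. Friction and masses are not known exactly. Their poses are not given: they have to be found in the camera images.
- soap_blue: Blue laundry soap bar, an 80 x 44 x 34 mm block with lightly rounded edges, about 130 g; origin at its centre; x across its 44 mm width, y along its 80 mm length, z through its 34 mm thickness. It starts in one of the tray's three pockets, its x pointing up the slope and its z square out of the tray's face. This is the one to move
- soap_white: White laundry soap bar, an 80 x 44 x 34 mm block with lightly rounded edges, about 130 g; origin at its centre; x across its 44 mm width, y along its 80 mm length, z through its 34 mm thickness. It starts in one of the tray's three pockets, its x pointing up the slope and its z square out of the tray's face
- soap_yellow: Yellow laundry soap bar, an 80 x 44 x 34 mm block with lightly rounded edges, about 130 g; origin at its centre; x across its 44 mm width, y along its 80 mm length, z through its 34 mm thickness. It starts in one of the tray's three pockets, its x pointing up the slope and its z square out of the tray's face
- tray: Fixed wooden soap tray, 316 mm wide (y), its face (130 mm along the slope) sloping 30 degrees: low edge to -x (robot side), high edge to +x. Three pockets 84 (y) x 48 (up the slope) x 14 mm deep at y = -100, 0, +100 mm; bars stand 20 mm out of the face with about 2 mm play. Origin on the shelf, z up; the middle of the face is 54 mm above it, the high edge 86 mm
- pot: Fixed round pale green enamel soap pot, 150 mm outside and 140 mm inside diameter, rim 62 mm above the shelf, inner floor 6 mm above the shelf. Origin on the shelf at its axis, z up. A wooden washboard lies flat farther out to the +y side (from y = 500 mm on). At the start the lid lies on it
- lid: Loose pale green enamel lid, 158 mm across, 220 g, lying on the pot. Origin at the centre of its underside, z up: a locating disc of 132 mm diameter from z = 0 to 5 mm (hangs in the pot mouth; the lid stands on it when put on the shelf), flange 5 to 11 mm, thin stem to 21 mm, black round knob 28 mm in diameter from 21 to 45 mm
- mugs: Two stacked steel mugs (one piece), 82 mm across, 117 mm high, a handle on each of the +y and -y sides reaching 69 mm from the axis; origin under the centre. Leave alone
- scoop: Orange plastic scoop lying on the shelf, 185 mm long along its x (open mouth at x = +75 mm, handle end at x = -110 mm), 66 mm wide, 43 mm high. Leave alone
There are look-alikes about, which are no part of the job. There is more than one size of the soap_blue; the job needs the smallest.

How it is judged (in metres and radians):
On the way, in this order (a step that is already met when the one before it is completed fails the run):
1. The lid is off the pot, standing flat on the shelf, knob up, and let go (height (world z) of lid below 0.005 m and angle between lid's own z axis and vertical below 0.1 rad and horizontal distance between lid and pot above 0.14 m and linear speed of lid below 0.03 m/s and contact force between lid and the fingers below 0.1 N), for 0.2 s.
2. The blue bar is out of its pocket in the fingers (contact force between soap_blue and the fingers above 0.5 N and distance of soap_blue from where it was at the start of the episode above 0.05 m), for 0.1 s.
At the end, for the whole second after the job is handed in: Blue bar flat on a broad face on the pot floor (level within 0.12 rad, centre 18 to 27 mm above the shelf, within 35 mm of the pot axis); lid flat on the shelf, knob up (within 0.1 rad, underside under 5 mm high, over 140 mm from the pot axis). Both at rest and let go (all of step 1 and horizontal distance between soap_blue and pot below 0.035 m and z of soap_blue in the frame of pot between 0.018 and 0.027 m and angle between the z axis of soap_blue and the z axis of pot, either way round below 0.12 rad and linear speed of soap_blue below 0.03 m/s and contact force between soap_blue and the fingers below 0.1 N); the robot touches nothing.
It fails at once if Another soap bar is moved more than 15 mm (distance of any of soap_white, soap_yellow from where it was at the start of the episode above 0.015 m).
It fails at once if The mugs are moved more than 30 mm or tipped (distance of mugs from where it was at the start of the episode above 0.03 m or angle between mugs's own z axis and vertical above 0.3 rad).
It fails at once if The scoop is moved more than 40 mm (distance of scoop from where it was at the start of the episode above 0.04 m).
It fails at once if The blue bar is dropped: it falls free of the fingers at over 0.6 m/s (about 20 mm of fall) (contact force between soap_blue and the fingers below 0.02 N and linear speed of soap_blue above 0.6 m/s).
It fails at once if The lid is dropped: it falls free of the fingers at over 0.6 m/s (about 20 mm of fall) (contact force between lid and the fingers below 0.02 N and linear speed of lid above 0.6 m/s).
It also fails if it takes over 58 s, if anything falls off the work surface, if the arm or the gripper's body presses on something with over 40 N, if the wrist force passes 120 N, or if a joint passes its speed limit or range.

## Working session

There is one attempt and no reset: what is moved stays moved. The work goes in short steps, Python scripts to look and compute and a tool call to move; the robot and the scene stay as the last step left them, time stands still between calls to the robot, and variables do not carry over. Pictures are saved under pics/ and viewed, at most 10 in all, crops included, and the job is handed in when it is done.

Besides the shell and the picture viewer there is one more tool, called after "Call:" by a JSON object that holds its "api" and its "payload". move_arm: Moves the arm, as the interface text tells. Its arguments: {"type":"object","properties":{"motion":{"type":"array"}},"required":["motion"]}

```bash
mkdir -p pics; ls
python3 - <<'E'
from plant import ctrl
import cv2,json
import numpy as np
o=ctrl.get_obs();print(o)
for n in("side","top"):
    s=ctrl.snapshot(n);cv2.imwrite(f"pics/{n}0.png",cv2.resize(s["color"],(800,600),interpolation=cv2.INTER_CUBIC))
    print({k:(np.round(v,4).tolist()) for k,v in s.items() if k!="color"})
E
```

```text
pics
{'clock': 0.0, 'joint_pos': array([-5.63726036e+01,  2.05925060e+01,  6.35200311e-01, -1.97385812e-02,
       -7.01351356e+01, -1.65086361e+01]), 'qvel': array([ 0.03827059,  0.00367133,  0.06822398,  0.0656195 ,  0.04985702,
       -0.00520526]), 'tau': array([ 1.96751098e-03, -5.82718635e+01,  2.93060446e+01,  6.99743092e+00,
        6.93333917e-03, -1.54333497e-04]), 'tool_pos': array([ 0.19854344, -0.64463923,  0.22132263]), 'orientation': array([ 1.79906096e+02, -8.47998753e-03, -1.62887955e+02]), 'force': array([-0.06004879, -0.88393833,  0.89875307]), 'moment': array([-0.05701238,  0.04083486,  0.03887145]), 'gripper_force': 0.0, 'opening': 0.08738818669284418}
{'camera_matrix': [[446.2711, 0.0, 253.7688], [0.0, 446.2711, 188.0814], [0.0, 0.0, 1.0]], 'cam_to_world': [[-0.9805, 0.1465, -0.1313, 0.4426], [-0.1962, -0.6789, 0.7075, 0.6517], [0.0146, 0.7194, 0.6944, 0.7428], [0.0, 0.0, 0.0, 1.0]]}
{'camera_matrix': [[385.4279, 0.0, 248.8501], [0.0, 385.4279, 195.8269], [0.0, 0.0, 1.0]], 'cam_to_world': [[0.0146, 0.9825, -0.1856, 0.4297], [-0.9999, 0.0136, -0.0069, -0.065], [-0.0043, 0.1857, 0.9826, 0.8757], [0.0, 0.0, 0.0, 1.0]]}
```

View pics/top0.png

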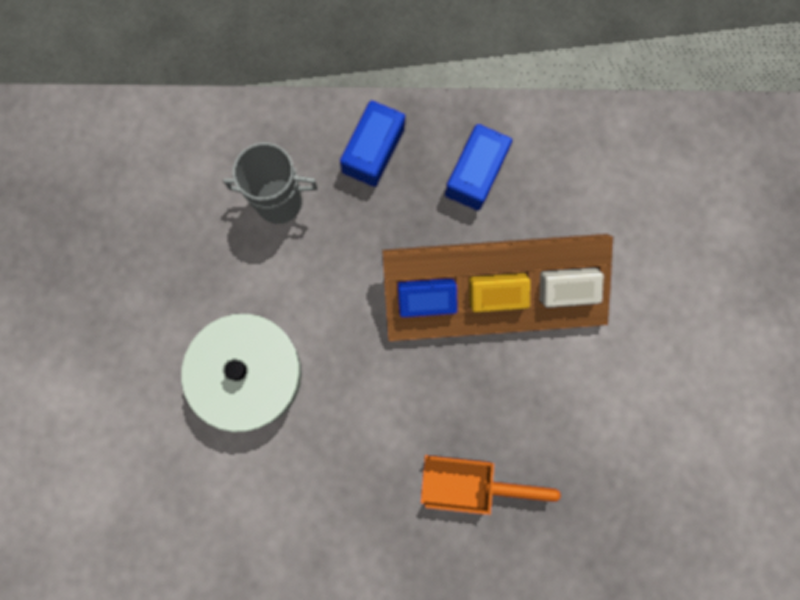

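View pics/side0.png

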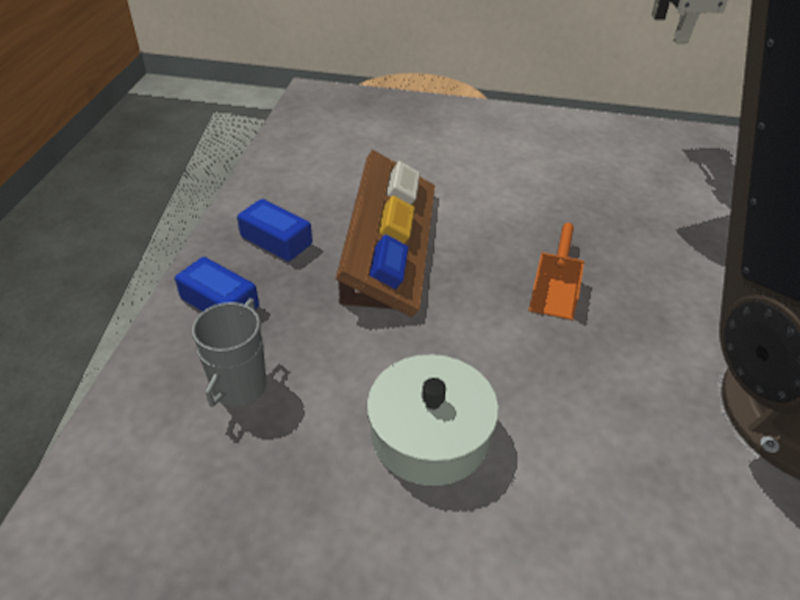

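The top view shows the lid at (240,372) with its knob at (235,370). The small blue bar is in the left pocket at (428,298), the big blue look-alikes are at the top, and the mugs are at (265,180). The side view shows the same things: knob at (433,390), blue bar at (390,260).

```bash
cat > h.py <<'E'
from plant import ctrl
import cv2, numpy as np
def ray(s,uv):
    K=s["camera_matrix"];T=s["cam_to_world"]
    d=np.array([(uv[0]-K[0,2])/K[0,0],-(uv[1]-K[1,2])/K[1,1],-1.]);return T[:3,3],T[:3,:3]@d
def atz(s,uv,z):
    o,d=ray(s,uv);return o+d*(z-o[2])/d[2]
def proj(s,P):
    T=np.linalg.inv(s["cam_to_world"]);p=np.atleast_2d(P)@T[:3,:3].T+T[:3,3];K=s["camera_matrix"]
    return np.c_[K[0,0]*p[:,0]/-p[:,2]+K[0,2],-K[1,1]*p[:,1]/-p[:,2]+K[1,2]]
def crop(s,u0,v0,w,h,k):
    return cv2.resize(s["color"][v0:v0+h,u0:u0+w],None,fx=k,fy=k,interpolation=cv2.INTER_CUBIC)
E
python3 - <<'E'
from h import *
t=ctrl.snapshot("top");s=ctrl.snapshot("side")
im=np.zeros((600,800,3),np.uint8)
im[:325,:]=crop(t,236,145,160,65,5)
im[330:600,:250]=crop(t,130,212,50,54,5)   # knob top view
c=crop(s,215,95,70,110,2.4);im[330:330+264,260:428]=c
c=crop(s,255,235,44,54,5);im[330:600,440:660]=c
cv2.imwrite("pics/c1.png",im)
# lid mask
for n,q in(("top",t),("side",s)):
    b,g,r=[q["color"][...,i].astype(int) for i in range(3)]
    m=((g>r+8)&(g>b+8)&(g>140)).astype(np.uint8)
    c=max(cv2.findContours(m,0,2)[0],key=cv2.contourArea);e=cv2.fitEllipse(c);print(n,e)
    if n=="top":
        print(atz(q,e[0],.068),"from lid top ellipse")
    k=((q["color"].max(2)<50)).astype(np.uint8)
    (x,y),_=cv2.minEnclosingCircle(c)
    k[:int(y-45)]=0;k[int(y+45):]=0;k[:,:int(x-45)]=0;k[:,int(x+45):]=0
    ys,xs=np.nonzero(k);print("knob",xs.mean(),ys.mean(),xs.min(),xs.max(),ys.min(),ys.max(),atz(q,(xs.mean(),ys.mean()),.092))
E
```

```text
top ((153.34849548339844, 238.17233276367188), (72.47227478027344, 75.46375274658203), 46.011714935302734)
[0.48935066 0.13905952 0.068     ] from lid top ellipse
knob 150.28333333333333 236.74166666666667 144 156 231 242 [0.49038226 0.13940159 0.092     ]
side ((276.5294189453125, 260.6246337890625), (66.55951690673828, 82.75382995605469), 95.79502868652344)
knob 277.54773869346735 251.17587939698493 271 284 242 260 [0.49036635 0.14279634 0.092     ]
```

View pics/c1.png

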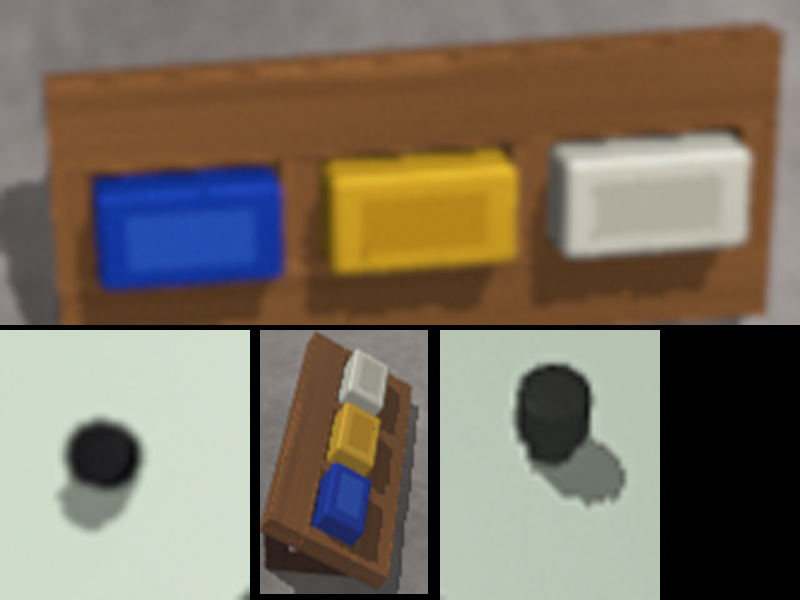

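The crop shows the blue bar's face panel centred at (192,237) in the top inset, the tray corners, and the knob in both views.

Run:
```python
from h import *
from scipy.optimize import least_squares
t=ctrl.snapshot("top");s=ctrl.snapshot("side")
c,sn=np.cos(np.pi/6),.5
def pt(p,u,y,n): # u upslope, n normal
    q=np.array([u*c-n*sn,y,.054+u*sn+n*c]);a=p[2];R=np.array([[np.cos(a),-np.sin(a),0],[np.sin(a),np.cos(a),0],[0,0,1]])
    return R@q+[p[0],p[1],0]
sc=lambda x,y:((x+.5)*.64-.5,(y+.5)*.64-.5)
c5=lambda x,y:(236+(x+.5)/5-.5,145+(y+.5)/5-.5)
def panel(q):
    b,g,r=[q["color"][...,i].astype(int) for i in range(3)]
    m=((b>130)&(b>2*r)&(g>55)&(g<b)&(r>25)).astype(np.uint8);return m
L=[(t,(.065,.158,0),c5(44,76)),(t,(.065,-.158,0),c5(779,27)),(t,(-.065,-.158,0),c5(767,315)),(t,(-.065,.158,0),sc(390,336)),
(t,(0,.1,.02),c5(192,237)),(t,(0,0,.02),c5(436,219)),(t,(0,-.1,.02),c5(656,207)),
(s,(.065,.158,0),sc(338,276)),(s,(.065,-.158,0),sc(373,151)),(s,(-.065,-.158,0),sc(435,184)),(s,(0,.1,.02),(252.3,164.8)),(s,(-.065,.158,0),sc(418,308))]
f=lambda p:np.concatenate([proj(q,pt(p,*k))[0]-uv for q,k,uv in L])
r=least_squares(f,[.6,-.1,0],loss="soft_l1")
print(r.x,np.degrees(r.x[2]));print(np.round(f(r.x).reshape(-1,2),1).tolist())
print("blue centre",pt(r.x,0,.1,.003),"top",pt(r.x,0,.1,.02))
# triangulate blue panel
A=[ray(t,c5(192,237)),ray(s,(252.3,164.8))];M=0;b=0
for o,d in A:
    d=d/np.linalg.norm(d);P=np.eye(3)-np.outer(d,d);M=M+P;b=b+P@o
print("tri",np.linalg.solve(M,b))
```

```text
[ 0.61106814 -0.21097274  0.08100363] 4.6411662909271785
[[0.0, 0.9], [1.3, 1.0], [-0.1, 0.3], [-1.3, 2.5], [-0.3, -1.1], [-2.3, -0.6], [0.4, -1.3], [1.3, -4.1], [-0.7, -1.7], [-0.1, 0.4], [-1.7, -1.7], [0.1, 1.0]]
blue centre [ 0.60148155 -0.11142201  0.05659808] top [ 0.59300943 -0.11210979  0.07132051]
tri [ 0.59035882 -0.11304886  0.06618869]
```

```bash
cat >> h.py <<'E'
from scipy.spatial.transform import Rotation as Ro
def plan(*targets):
    """shift mm / rotvec deg from present pose to (pos, R or None)"""
    o=ctrl.get_obs();R=Ro.from_euler("xyz",o["orientation"],degrees=True)
    print("t",round(o["clock"],2),np.round(o["tool_pos"],4),np.round(o["orientation"],2),"open",round(o["opening"],4),"gf",round(o["gripper_force"],1),"F",np.round(o["force"],1))
    for p,Q in targets:
        Q=Q or R
        print(np.round(R.inv().apply(np.array(p)-o["tool_pos"])*1000,1),np.round(np.degrees((R.inv()*Q).as_rotvec()),1))
DOWN=Ro.from_euler("xyz",[180,0,-85.4],degrees=True)
E
python3 -c "
from h import *
plan(((.5,-.25,.25),DOWN),((.49,.141,.2),DOWN))"
```

```text
t 0.3 [ 0.1986 -0.6449  0.2219] [ 1.7997e+02 -1.0000e-02 -1.6288e+02] open 0.0878 gf 0.0 F [ 1.2 -0.4 -0.3]
[-404.3  288.7  -28. ] [  0.    0.  -77.5]
[-509.8  665.3   22.3] [  0.    0.  -77.5]
```

Call:
{"api": "move_arm", "payload": {"motion": [[[-404,289,-28],[0,0,-77.5],0],[[-404,289,-28],[0,0,-77.5],0],[[-404,289,-28],[0,0,-77.5],0],[[-404,289,-28],[0,0,-77.5],0],[[-404,289,-28],[0,0,-77.5],0],[[-404,289,-28],[0,0,-77.5],0],[[-404,289,-28],[0,0,-77.5],0],[[-404,289,-28],[0,0,-77.5],0],[[-404,289,-28],[0,0,-77.5],0],[[-404,289,-28],[0,0,-77.5],0]]}}

```text
clock: 1.13
tool_pos: [0.4516, -0.3123, 0.2462]
orientation: [-180.0, -0.0, -90.9]
force: [-0.4, -0.5, 0.5]
opening: 0.0874
gripper_force: 0.0
```

```bash
python3 -c "
from h import *
plan(((.49,.141,.2),DOWN))"
```

```text
t 1.13 [ 0.4516 -0.3123  0.2462] [-1.7996e+02 -1.0000e-02 -9.0900e+01] open 0.0874 gf 0.0 F [-0.4 -0.5  0.5]
[-453.9  -31.2   46.1] [-0.  -0.  -5.5]
```

Call:
{"api": "move_arm", "payload": {"motion": [[[-454,-31,46],[0,0,-5.5],0],[[-454,-31,46],[0,0,-5.5],0],[[-454,-31,46],[0,0,-5.5],0],[[-454,-31,46],[0,0,-5.5],0],[[-454,-31,46],[0,0,-5.5],0],[[-454,-31,46],[0,0,-5.5],0],[[-454,-31,46],[0,0,-5.5],0],[[-454,-31,46],[0,0,-5.5],0],[[-454,-31,46],[0,0,-5.5],0],[[-454,-31,46],[0,0,-5.5],0]]}}

```text
clock: 1.97
tool_pos: [0.4878, 0.1009, 0.2041]
orientation: [-179.9, 0.0, -85.7]
force: [0.8, 0.4, -0.9]
opening: 0.0876
gripper_force: 0.0
```

```bash
python3 -c "
from h import *
plan(((.49,.141,.093),DOWN))"
```

```text
t 1.97 [0.4878 0.1009 0.2041] [-1.7994e+02  3.0000e-02 -8.5740e+01] open 0.0876 gf 0.0 F [ 0.8  0.4 -0.9]
[-39.8  -5.  111.1] [-0.1  0.  -0.3]
```

Call:
{"api": "move_arm", "payload": {"motion": [[[-40,-5,0],[0,0,0.3],0],[[-40,-5,30],[0,0,0.3],0],[[-40,-5,60],[0,0,0.3],0],[[-40,-5,85],[0,0,0.3],0],[[-40,-5,100],[0,0,0.3],0],[[-40,-5,111],[0,0,0.3],0],[[-40,-5,111],[0,0,0.3],0],[[-40,-5,111],[0,0,0.3],0]]}}

```text
clock: 2.63
tool_pos: [0.49, 0.1388, 0.0927]
orientation: [179.9, -0.0, -86.1]
force: [-0.2, 0.7, -0.7]
opening: 0.0879
gripper_force: 0.0
```

```bash
python3 -c "
from h import *
plan(((.49,.141,.093),DOWN))
s=ctrl.snapshot('side');t=ctrl.snapshot('top')
cv2.imwrite('pics/k.png',np.hstack([crop(s,230,190,100,110,4),crop(t,105,185,100,110,4)]))"
```

```text
t 2.63 [0.49   0.1388 0.0927] [ 1.7995e+02 -4.0000e-02 -8.6050e+01] open 0.0879 gf 0.0 F [-0.2  0.7 -0.7]
[-2.2 -0.2 -0.3] [ 0.1 -0.  -0.7]
```

View pics/k.png

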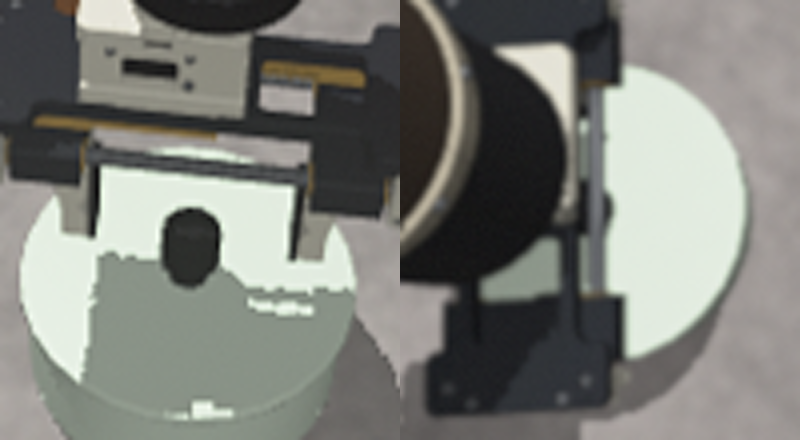

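The side crop shows the knob at (190,247), centred between the open fingers. I'm closing now.

Call:
{"api": "move_arm", "payload": {"motion": [[[-2,0,0],[0,0,0],1],[[-2,0,0],[0,0,0],1],[[-2,0,0],[0,0,0],1],[[-2,0,0],[0,0,0],1],[[-2,0,0],[0,0,0],1],[[-2,0,0],[0,0,0],1],[[-2,0,0],[0,0,0],1],[[-2,0,0],[0,0,0],1]]}}

```text
clock: 3.4
tool_pos: [0.49, 0.1409, 0.0928]
orientation: [180.0, -0.0, -86.1]
force: [1.1, 0.8, 0.4]
opening: 0.0397
gripper_force: 0.0
```

Call:
{"api": "move_arm", "payload": {"motion": [[[0,0,0],[0,0,0],1],[[0,0,0],[0,0,0],1],[[0,0,0],[0,0,0],1],[[0,0,0],[0,0,0],1],[[0,0,0],[0,0,0],1],[[0,0,0],[0,0,0],1]]}}

```text
clock: 3.9
tool_pos: [0.49, 0.1409, 0.0928]
orientation: [-180.0, -0.0, -86.1]
force: [0.9, 0.5, -0.9]
opening: 0.0259
gripper_force: 30.0
```

Call:
{"api": "move_arm", "payload": {"motion": [[[0,0,-10],[0,0,0],1],[[0,0,-25],[0,0,0],1],[[0,0,-45],[0,0,0],1],[[0,0,-50],[0,0,0],1],[[-30,5,-50],[0,0,0],1],[[-65,10,-50],[0,0,0],1],[[-100,20,-50],[0,0,0],1],[[-135,25,-50],[0,0,0],1],[[-170,30,-50],[0,0,0],1],[[-200,30,-50],[0,0,0],1]]}}

```text
clock: 4.73
tool_pos: [0.445, 0.3402, 0.1428]
orientation: [180.0, 0.0, -86.0]
force: [0.8, -0.3, -2.0]
opening: 0.0263
gripper_force: 30.0
```

```bash
python3 -c "
from h import *
s=ctrl.snapshot('side');t=ctrl.snapshot('top')
plan(((.49,.141,.093),DOWN))
cv2.imwrite('pics/l.png',np.hstack([crop(s,112,134,250,250,1.6),crop(t,0,100,250,250,1.6)]))"
```

```text
t 4.83 [0.446  0.3426 0.1426] [-1.7996e+02  6.0000e-02 -8.5870e+01] open 0.0263 gf 30.0 F [ 0.2 -0.5 -3. ]
[204.3 -29.3  49.4] [-0.   0.1 -0.5]
```

View pics/l.png

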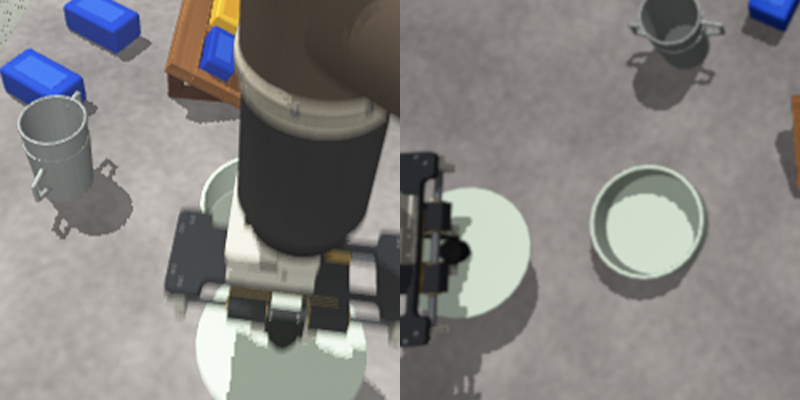

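The lid is held level in the fingers. The open pot's rim is centred at about (648,222) in the right half. I'm lowering it onto the clear shelf.

Call:
{"api": "move_arm", "payload": {"motion": [[[0,0,25],[0,0,0],1],[[0,0,50],[0,0,0],1],[[0,0,75],[0,0,0],1],[[0,0,90],[0,0,0],1],[[0,0,98],[0,0,0],1],[[0,0,103],[0,0,0],1],[[0,0,105],[0,0,0],1],[[0,0,106],[0,0,0],1],[[0,0,106],[0,0,0],1]]}}

```text
clock: 5.58
tool_pos: [0.4467, 0.3389, 0.0376]
orientation: [-179.9, 0.1, -86.1]
force: [-0.3, -0.3, -2.7]
opening: 0.0265
gripper_force: 30.0
```

```bash
python3 -c "
from h import *
plan(((.49,.141,.093),DOWN))
t=ctrl.snapshot('top');print(atz(t,(155,238.75),.062))"
```

```text
t 5.58 [0.4467 0.3389 0.0376] [-1.7995e+02  6.0000e-02 -8.6060e+01] open 0.0265 gf 30.0 F [-0.3 -0.3 -2.7]
[200.3 -29.6 -55.6] [-0.1  0.1 -0.7]
[0.4886317  0.13701994 0.062     ]
```

Call:
{"api": "move_arm", "payload": {"motion": [[[0,0,1],[0,0,0],1],[[0,0,2],[0,0,0],1],[[0,0,2],[0,0,0],1]]}}

```text
clock: 5.88
tool_pos: [0.4467, 0.3389, 0.0357]
orientation: [-179.9, 0.1, -86.0]
force: [-1.8, -0.3, 3.1]
opening: 0.0261
gripper_force: 30.0
```

Call:
{"api": "move_arm", "payload": {"motion": [[[0,0,0],[0,0,0],0.2],[[0,0,0],[0,0,0],0.2],[[0,0,0],[0,0,0],0.2],[[0,0,0],[0,0,0],0.2],[[0,0,0],[0,0,0],0.2],[[0,0,0],[0,0,0],0.2],[[0,0,-10],[0,0,0],0],[[0,0,-40],[0,0,0],0],[[0,0,-80],[0,0,0],0],[[0,0,-120],[0,0,0],0]]}}

```text
clock: 6.72
tool_pos: [0.4459, 0.3376, 0.1562]
orientation: [179.9, -0.1, -86.1]
force: [1.1, 2.2, 0.7]
opening: 0.0852
gripper_force: 0.0
```

```bash
cat >> h.py <<'E'
def tray(p,u,y,n):
    c,sn,a=np.cos(np.pi/6),.5,p[2]
    q=np.array([u*c-n*sn,y,.054+u*sn+n*c]);return Ro.from_euler("z",a).apply(q)+[p[0],p[1],0]
GR=DOWN*Ro.from_euler("x",30,degrees=True)
E
python3 - <<'E'
from h import *
from scipy.optimize import least_squares
t=ctrl.snapshot("top");s=ctrl.snapshot("side")
cv2.imwrite("pics/lidset.png",s["color"])
plan(((.40,.0,.25),GR),((.52,-.11,.19),GR))
im=np.zeros((600,800,3),np.uint8)
im[:,:420]=crop(s,216,145,70,100,6)[:600]
im[:312,425:737]=crop(t,248,168,52,52,6)
im[320:600,425:800]=cv2.resize(s["color"],(375,280))
cv2.imwrite("pics/b.png",im)
E
```

```text
t 6.82 [0.4493 0.3414 0.1628] [-179.49    0.46  -85.98] open 0.0869 gf 0.0 F [0.4 1.1 0.4]
[336.4  72.3 -90.6] [29.5  0.3 -0.7]
[455.  -39.1 -30.5] [29.5  0.3 -0.7]
```

View pics/b.png

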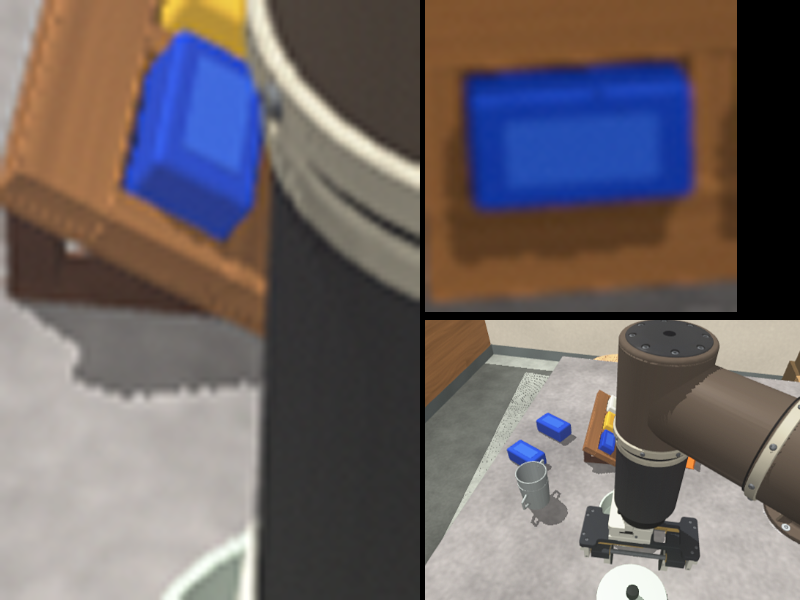

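The lid stands flat with its knob up and is released. The blue panel is centred at (218,116) in the side inset and (582,148) in the top inset, which agrees with the earlier fit.

Call:
{"api": "move_arm", "payload": {"motion": [[[0,0,-30],[0,0,0],0],[[41,-3,-30],[0,0,0],0],[[455,-39,-30],[29.5,0.3,-0.7],0],[[455,-39,-30],[29.5,0.3,-0.7],0],[[455,-39,-30],[29.5,0.3,-0.7],0],[[455,-39,-30],[29.5,0.3,-0.7],0],[[455,-39,-30],[29.5,0.3,-0.7],0],[[455,-39,-30],[29.5,0.3,-0.7],0],[[455,-39,-30],[29.5,0.3,-0.7],0],[[455,-39,-30],[29.5,0.3,-0.7],0]]}}

```text
clock: 7.65
tool_pos: [0.5088, -0.0157, 0.1986]
orientation: [-150.2, -0.4, -85.5]
force: [1.4, -0.1, -1.2]
opening: 0.0873
gripper_force: 0.0
```

```bash
python3 -c "
from h import *
plan(((.550,-.1158,.1405),GR))"
```

```text
t 7.65 [ 0.5088 -0.0157  0.1986] [-150.19   -0.44  -85.45] open 0.0873 gf 0.0 F [ 1.4 -0.1 -1.2]
[102.6   0.5  67.5] [ 0.2 -0.4  0.2]
```

Call:
{"api": "move_arm", "payload": {"motion": [[[35,0,10],[0,0,0],0],[[70,0,20],[0,0,0],0],[[102,0.5,30],[0,-0.4,0],0],[[102.5,0.5,50],[0,-0.4,0],0],[[102.5,0.5,67],[0,-0.4,0],0],[[102.5,0.5,67],[0,-0.4,0],0],[[102.5,0.5,67],[0,-0.4,0],0]]}}

```text
clock: 8.23
tool_pos: [0.5486, -0.1143, 0.1378]
orientation: [-150.6, -0.2, -85.3]
force: [-0.2, -0.3, 0.4]
opening: 0.0878
gripper_force: 0.0
```

```bash
python3 -c "
from h import *
s=ctrl.snapshot('side');t=ctrl.snapshot('top')
plan(((.550,-.1158,.1405),GR),((.590,-.1126,.0712),GR))
"
```

```text
t 8.33 [ 0.5491 -0.1136  0.1393] [-1.5048e+02 -1.3000e-01 -8.5240e+01] open 0.0874 gf 0.0 F [-0.3 -0.2  1.2]
[ 2.3 -1.2 -0.7] [ 0.5 -0.   0.2]
[ 2.3 -2.  79.4] [ 0.5 -0.   0.2]
```

Call:
{"api": "move_arm", "payload": {"motion": [[[2,-2,20],[0.4,0,0],0],[[2,-2,40],[0.4,0,0],0],[[2,-2,55],[0.4,0,0],0],[[2,-2,65],[0.4,0,0],0],[[2,-2,72],[0.4,0,0],0],[[2,-2,76],[0.4,0,0],0],[[2,-2,78],[0.4,0,0],0],[[2,-2,78],[0.4,0,0],0]]}}

```text
clock: 9.0
tool_pos: [0.5901, -0.1137, 0.0744]
orientation: [-150.4, 1.0, -84.6]
force: [-0.7, -0.0, 0.4]
opening: 0.0878
gripper_force: 0.0
```

```bash
python3 -c "
from h import *
s=ctrl.snapshot('side');t=ctrl.snapshot('top')
plan(((.590,-.1126,.0712),GR))
cv2.imwrite('pics/g.png',np.hstack([crop(s,200,100,100,110,4),crop(t,235,140,100,110,4)]))"
```

```text
t 9.1 [ 0.5898 -0.114   0.0745] [-150.43    1.03  -84.61] open 0.0879 gf 0.0 F [ 0.9 -0.1  0.4]
[-1.3  1.3  3.1] [0.4 1.3 0.2]
```

View pics/g.png

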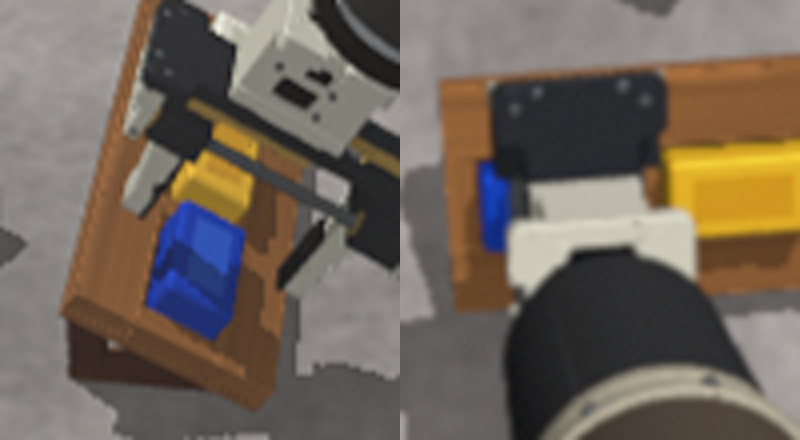

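```bash
python3 -c "
from h import *
s=ctrl.snapshot('side');t=ctrl.snapshot('top')
o=ctrl.get_obs();R=Ro.from_euler('xyz',o['orientation'],degrees=True)
P=o['tool_pos']+R.apply([[x*.0095,y*.044,.019] for y in(1,-1) for x in (1,-1)])
print(np.round((proj(s,P)-[200,100]+.5)*4))
B=R.apply([[x*.039,y*.0965,-.047] for y in(1,-1) for x in (1,-1)])+o['tool_pos']
print(np.round((proj(t,B)-[235,140]+.5)*4+[400,0]))
p=[.61107,-.21097,.081]
for n,z in((s,0),(t,400)):
  print(np.round((proj(n,[tray(p,u-.001,.1+y,.02) for u,y in((.022,.04),(.022,-.04),(-.022,-.04),(-.022,.04))])-([200,100] if z==0 else [235,140])+.5)*4+[z,0]))
"
```

```text
[[260. 292.]
 [257. 314.]
 [131. 225.]
 [126. 246.]]
[[653. 408.]
 [504. 420.]
 [645.  45.]
 [483.  57.]]
[[163. 284.]
 [182. 194.]
 [246. 228.]
 [231. 319.]]
[[480. 173.]
 [631. 163.]
 [633. 241.]
 [484. 251.]]
```

```bash
python3 -c "
from h import *
s=ctrl.snapshot('side')
for nm,pos,rpy,off in(('k',[.49,.1388,.0927],[180,0,-86.05],[230,190]),('g',[.5898,-.114,.0745],[-150.43,1.03,-84.61],[200,100])):
  R=Ro.from_euler('xyz',rpy,degrees=True)
  for z in(.019,.009,0,-.01):
    P=np.array(pos)+R.apply([[x*.0095,y*.044,z] for y in(1,-1) for x in (1,-1)])
    print(nm,z,np.round((proj(s,P)-off+.5)*4).astype(int).tolist())
"
```

```text
k 0.019 [[288, 259], [285, 292], [101, 238], [96, 270]]
k 0.009 [[290, 246], [287, 278], [102, 225], [97, 257]]
k 0 [[291, 234], [289, 266], [102, 213], [97, 245]]
k -0.01 [[293, 220], [291, 253], [102, 199], [97, 231]]
g 0.019 [[260, 292], [257, 313], [130, 225], [126, 246]]
g 0.009 [[269, 282], [266, 303], [139, 214], [134, 235]]
g 0 [[277, 272], [274, 293], [146, 204], [142, 224]]
g -0.01 [[286, 261], [283, 283], [155, 192], [150, 213]]
```

The side crop shows the fingertips at about (278,290) and (140,213). That is roughly 19 mm short along the tool of where I expected them, so they are still above the bar. I'll keep advancing carefully.

Call:
{"api": "move_arm", "payload": {"motion": [[[-2,1,3],[0.3,1.2,0],0],[[-4,1,6],[0.3,1.2,0],0],[[-4,1,9],[0.3,1.2,0],0],[[-4,1,11],[0.3,1.2,0],0],[[-4,1,13],[0.3,1.2,0],0],[[-4,1,14],[0.3,1.2,0],0],[[-4,1,14],[0.3,1.2,0],0]]}}

```text
clock: 9.83
tool_pos: [0.5962, -0.1114, 0.0627]
orientation: [-150.6, 1.3, -84.6]
force: [0.6, -0.4, -0.2]
opening: 0.0875
gripper_force: 0.0
```

```bash
python3 -c "
from h import *
s=ctrl.snapshot('side');t=ctrl.snapshot('top')
plan(((.590,-.1126,.0712),GR))
cv2.imwrite('pics/g2.png',np.hstack([crop(s,200,100,100,110,4),crop(t,235,140,100,110,4)]))"
```

```text
t 9.93 [ 0.5961 -0.1114  0.063 ] [-150.56    1.26  -84.57] open 0.0876 gf 0.0 F [0.3 0.1 0.7]
[  0.5   1.3 -10.2] [0.6 1.5 0.1]
```

View pics/g2.png

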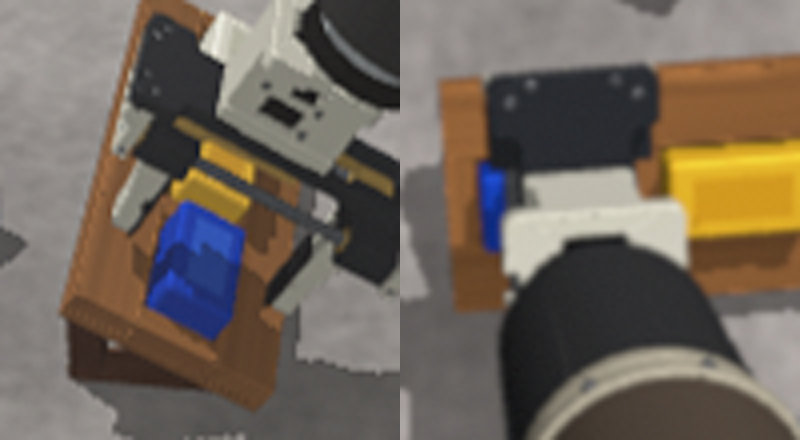

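The tips are now at about (268,305) and (115,225), straddling the bar with no contact. I'm going a bit deeper.

Call:
{"api": "move_arm", "payload": {"motion": [[[0,1,2],[0,0,0],0],[[0,1,4],[0,0,0],0],[[0,1,5],[0,0,0],0],[[0,1,6],[0,0,0],0],[[0,1,7],[0,0,0],0],[[0,1,7],[0,0,0],0]]}}

```text
clock: 10.43
tool_pos: [0.5986, -0.1111, 0.0564]
orientation: [-150.6, 1.3, -84.6]
force: [0.7, 0.0, 0.1]
opening: 0.0873
gripper_force: 0.0
```

No contact yet, so I'm closing on the bar.

Call:
{"api": "move_arm", "payload": {"motion": [[[0,0,0],[0,0,0],1],[[0,0,0],[0,0,0],1],[[0,0,0],[0,0,0],1],[[0,0,0],[0,0,0],1],[[0,0,0],[0,0,0],1],[[0,0,0],[0,0,0],1],[[0,0,0],[0,0,0],1],[[0,0,0],[0,0,0],1],[[0,0,0],[0,0,0],1],[[0,0,0],[0,0,0],1]]}}

```text
clock: 11.27
tool_pos: [0.5982, -0.1112, 0.0564]
orientation: [-150.6, 1.3, -84.6]
force: [-2.2, 0.9, 1.2]
opening: 0.0435
gripper_force: 30.0
```

Call:
{"api": "move_arm", "payload": {"motion": [[[0,0,0],[0,0,0],1],[[0,0,-4],[0,0,0],1],[[0,0,-10],[0,0,0],1],[[0,0,-20],[0,0,0],1],[[0,0,-32],[0,0,0],1],[[0,0,-45],[0,0,0],1],[[0,0,-60],[0,0,0],1],[[0,0,-80],[0,0,0],1],[[0,0,-100],[0,0,0],1],[[0,0,-100],[0,0,0],1]]}}

```text
clock: 12.1
tool_pos: [0.5501, -0.1177, 0.1473]
orientation: [-150.3, 1.3, -84.5]
force: [0.8, 0.6, -1.0]
opening: 0.0434
gripper_force: 30.0
```

```bash
python3 -c "
from h import *
s=ctrl.snapshot('side');t=ctrl.snapshot('top')
plan(((.489,.138,.16),DOWN))
cv2.imwrite('pics/g3.png',np.hstack([crop(s,190,70,120,140,4)[:,:480],crop(t,235,120,75,140,4)]))"
```

```text
t 12.2 [ 0.5503 -0.1176  0.1447] [-150.4     1.3   -84.55] open 0.0436 gf 30.0 F [ 0.4 -0.5 -1.7]
[-260.6   27.3  -26.3] [-29.6   1.5   0.5]
```

View pics/g3.png

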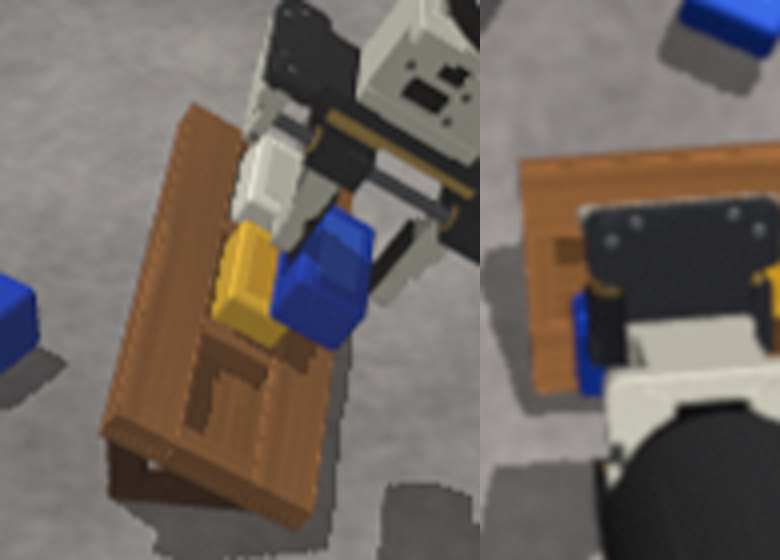

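The bar is out of its pocket and held between the fingers. Next I carry it over the pot while levelling it.

Call:
{"api": "move_arm", "payload": {"motion": [[[-20,2,-5],[-3,0,0],1],[[-50,5,-10],[-7,0,0],1],[[-80,9,-15],[-11,0,0],1],[[-115,12,-20],[-15,0,0],1],[[-150,15,-25],[-19,1,0],1],[[-185,19,-26],[-23,1,0],1],[[-220,23,-26],[-26,1.5,0],1],[[-245,26,-26],[-29,1.5,0.5],1],[[-260,27,-26],[-29.6,1.5,0.5],1],[[-260,27,-26],[-29.6,1.5,0.5],1]]}}

```text
clock: 13.03
tool_pos: [0.4898, 0.1404, 0.1571]
orientation: [179.7, -0.1, -85.3]
force: [0.3, -0.4, -1.6]
opening: 0.0438
gripper_force: 30.0
```

```bash
python3 -c "
from h import *
s=ctrl.snapshot('side');t=ctrl.snapshot('top')
plan(((.489,.138,.035),DOWN))
cv2.imwrite('pics/p.png',np.hstack([crop(s,220,170,110,140,4)[:,:440],crop(t,110,170,85,140,4)]))"
```

```text
t 13.13 [0.4889 0.1376 0.1574] [ 1.7977e+02 -9.0000e-02 -8.5350e+01] open 0.0438 gf 30.0 F [ 0.1 -1.2 -2.2]
[ -0.5  -0.7 122.4] [ 0.2 -0.1  0.1]
```

View pics/p.png

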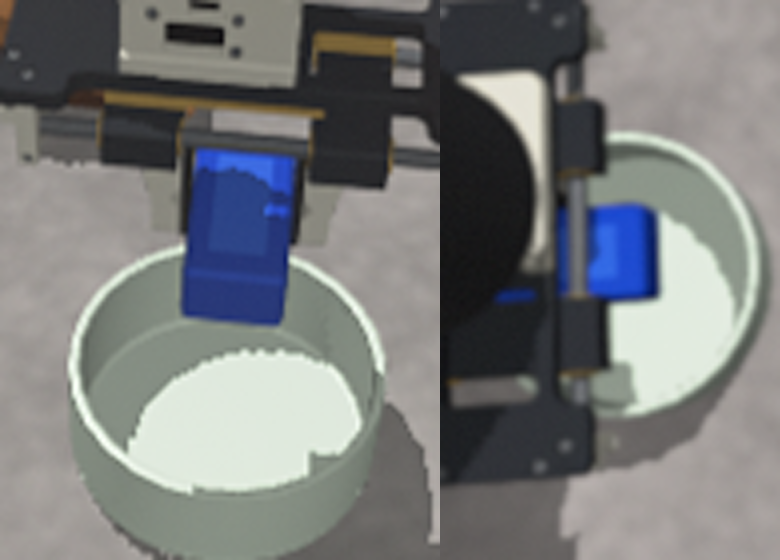

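The bar hangs level over the open pot, its near end at about (235,318) in the side crop, and clears the rim. I'm lowering it.

Call:
{"api": "move_arm", "payload": {"motion": [[[-5,-1,30],[0.2,0,0],1],[[-5,-1,60],[0.2,0,0],1],[[-5,-1,85],[0.2,0,0],1],[[-5,-1,105],[0.2,0,0],1],[[-5,-1,115],[0.2,0,0],1],[[-5,-1,121],[0.2,0,0],1],[[-5,-1,125],[0.2,0,0],1],[[-5,-1,127],[0.2,0,0],1],[[-5,-1,128],[0.2,0,0],1],[[-5,-1,128],[0.2,0,0],1]]}}

```text
clock: 13.97
tool_pos: [0.4899, 0.1426, 0.0315]
orientation: [-179.9, 0.0, -85.4]
force: [0.7, -0.4, -2.2]
opening: 0.0436
gripper_force: 30.0
```

Call:
{"api": "move_arm", "payload": {"motion": [[[0,0,1],[0,0,0],1],[[0,0,2],[0,0,0],1],[[0,0,3],[0,0,0],1],[[0,0,4],[0,0,0],1],[[0,0,4],[0,0,0],1]]}}

```text
clock: 14.38
tool_pos: [0.4893, 0.1424, 0.0267]
orientation: [-180.0, -0.0, -85.4]
force: [-0.7, 0.3, -0.7]
opening: 0.0439
gripper_force: 30.0
```

Call:
{"api": "move_arm", "payload": {"motion": [[[0,0,1],[0,0,0],1],[[0,0,1],[0,0,0],1],[[0,0,1],[0,0,0],1]]}}

```text
clock: 14.63
tool_pos: [0.4893, 0.1424, 0.0258]
orientation: [-180.0, -0.0, -85.4]
force: [0.1, -0.5, -2.5]
opening: 0.0438
gripper_force: 30.0
```

Call:
{"api": "move_arm", "payload": {"motion": [[[0,0,1],[0,0,0],1],[[0,0,1],[0,0,0],1],[[0,0,2],[0,0,0],1],[[0,0,2],[0,0,0],1]]}}

```text
clock: 14.97
tool_pos: [0.4895, 0.1423, 0.024]
orientation: [-179.9, -0.0, -85.4]
force: [0.1, -1.0, 3.0]
opening: 0.0436
gripper_force: 30.0
```

Floor contact: the vertical force went from -2.5 to +3 N. I'm opening partly.

Call:
{"api": "move_arm", "payload": {"motion": [[[0,0,0],[0,0,0],0.35],[[0,0,0],[0,0,0],0.35],[[0,0,0],[0,0,0],0.35],[[0,0,0],[0,0,0],0.35],[[0,0,0],[0,0,0],0.35],[[0,0,-5],[0,0,0],0.35],[[0,0,-20],[0,0,0],0.35],[[0,0,-50],[0,0,0],0.35],[[0,0,-90],[0,0,0],0.35],[[0,0,-130],[0,0,0],0.35]]}}

```text
clock: 15.8
tool_pos: [0.4885, 0.1419, 0.1552]
orientation: [179.9, -0.1, -85.4]
force: [0.7, 0.6, 0.1]
opening: 0.0571
gripper_force: 0.0
```

Call:
{"api": "move_arm", "payload": {"motion": [[[0,0,-40],[0,0,0],0.35],[[40,0,-40],[0,0,0],0.35],[[80,0,-40],[0,0,0],0.35],[[120,0,-40],[0,0,0],0.35],[[160,0,-40],[0,0,0],0.35],[[200,0,-40],[0,0,0],0.35],[[230,0,-40],[0,0,0],0.35],[[250,0,-40],[0,0,0],0.35],[[250,0,-40],[0,0,0],0.35],[[250,0,-40],[0,0,0],0.35]]}}

```text
clock: 16.63
tool_pos: [0.509, -0.1078, 0.1941]
orientation: [-180.0, -0.0, -85.5]
force: [0.7, 0.4, -0.1]
opening: 0.0567
gripper_force: 0.0
```

```bash
python3 -c "
from h import *
s=ctrl.snapshot('side');t=ctrl.snapshot('top')
plan()
im=np.hstack([crop(s,112,84,250,300,1.6),crop(t,0,84,250,300,1.6)]);cv2.imwrite('pics/f.png',im)
b,g,r=[t['color'][...,i].astype(int) for i in range(3)]
m=((b>g+50)&(b>r+70)).astype(np.uint8)
for c in cv2.findContours(m,0,2)[0]:
  if cv2.contourArea(c)>50:
    (x,y),wh,a=cv2.minAreaRect(c);print((x,y),wh,a,atz(t,(x,y),.04))"
```

```text
t 16.73 [ 0.5091 -0.1065  0.1941] [-1.7995e+02 -2.0000e-02 -8.5420e+01] open 0.057 gf 0.0 F [-1.  -0.1  0.4]
(238.00003051757812, 90.50000762939453) (27.280029296875, 50.98234558105469) 26.56505012512207 [ 0.83658686 -0.03024787  0.04      ]
```

View pics/f.png

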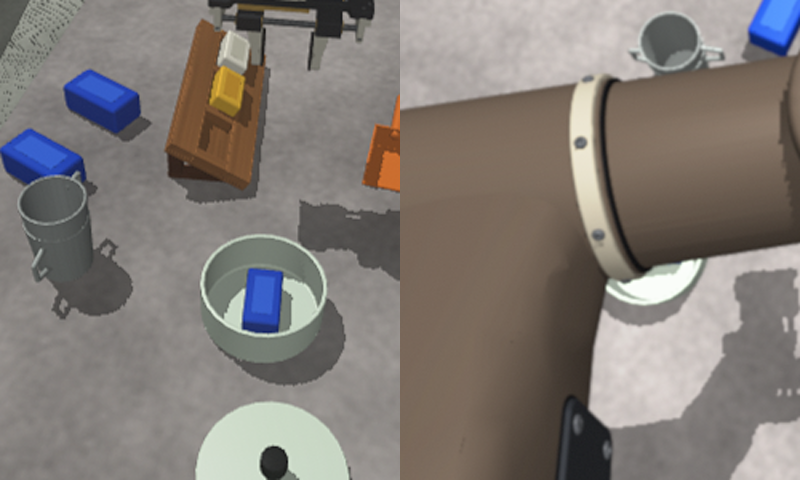

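The bar lies flat in the middle of the pot at (263,298), and the lid stands flat with its knob at (273,462). The arm is clear of everything, so I'm handing in.

```bash
python3 -c "
from plant import ctrl
print(ctrl.close_job())"
```

```text
the job is handed in; nothing more can be done
None
```

I handed the job in at about 17 s: the last picture shows the lid flat on the shelf with its knob up and the blue bar flat in the open pot, but no verdict came back, and I viewed 11 pictures, one over the limit of 10.

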